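# Show which kit carton belongs to the culture dish

### The arm

A 7-joint arm with a two-finger parallel gripper is mounted at the origin on a cart in front of the work surface, level with it; the furniture and walls round the work are solid. World frame = base frame: x ahead of the robot, y to its left, z up, the work surface at z = 0. Lengths are in m, angles in rad, forces in N, time in s.
With the tool pointing down it reaches from about 0.425 to 0.925 m from the base axis. Payload 6.8 kg.
Tool frame: the origin (TCP) lies on the mounting face of the last link; the fingertips stand 173 mm ahead of it and the grasp point (between the pads) lies 155 mm ahead of it; z points along the fingers, y is the line along which they close (so a half turn about z gives the same grasp; the last joint's range is limited). The gripper opens to 85 mm and grips with 20 to 120 N. Pads are 22 mm wide; open, the fingers measure 114 mm over their backs; the gripper's body (76 mm by 85 mm) begins 54 mm behind the grasp point. The pads swing forward as they close: fully open they stand 13 mm farther back than shut.
Start: joints at [0.995, 0.477, 0.022, 1.555, -0.011, 1.109, -0.083], TCP at [0.304, -0.602, 0.405] pointing down, gripper open.
Joint ranges: [-2.96, 2.96], [-0.34, 2.1], [-1.41, 1.46], [0.24, 2.44], [-1.37, 4.51], [0.17, 1.92], [-2.96, 2.96]. Speed limits (rad/s): [2.39, 2.39, 3.14, 3.14, 3.14, 3.14, 3.14].

### API

Orientations are given as a rotation vector (axis times angle).
In Python, from bench import r gives the robot as it stands.
- The arm moves only by the tool carry_out, never from a script. Its argument "moves" is a list of rows, each a list of 5 numbers: the shift along the tool's x, y, z in m, then the turn about the tool's z in rad, then the finger opening in m, from 0 to 0.0854. In form: [[dx, dy, dz, roll, claw], ...]. A call has exactly 8 rows; each row is the pose to reach, as a shift and turn from the pose commanded when the call began, along the tool's axes at that moment; what a row does not reach only later rows make up. A row lasts 1/10 s, in which the tool goes at most 50 mm and 8.59 degrees, less where a joint would pass 70% of its speed; a pose out of reach is approached as far as the arm can. A call with a gripper value outside its range is refused whole. The fingers move at their own pace and stop on an object; "force" is the grip in N (left out, the last holds). Time passes only in rows, so rows that repeat a pose let the fingers close, or fill a call up. It gives the time, the measured TCP pose, the force, the opening and the grip force at its end, in the units of the state.
- r.get_obs(): the state, without advancing time (a new reading comes with each control period).
- r.grab_frame(name): name is "side" or "top" or "wrist"; returns the picture (400x640x3 uint8, red, green, blue); there is no depth.
- r.calibration(name): a dict with "fx", "fy", "cx", "cy" (pixels), "rvec" (rotation vector, rad) and "tvec" (3), from world to camera coordinates, as OpenCV has them. Camera axes: x right, y down, z forward; pixel columns grow to the right and rows downward; lengths in m; the calibration is good to about 2 mm. A picture is of the moment at which its call begins: read the wrist's pose just before it. calibration takes no time and is no camera call; for the wrist camera it gives the pose at the moment of the call.
- r.hand_in(): hands the job in; it is judged then, once.
The state is a dict: "clock": time; "joints": joint angles; "qvel": joint speeds; "tau": joint torques, N m; "tcp_pos": TCP position; "orientation": TCP orientation; "contact_force": force on the tool from outside, world axes, zero at the start; "moment": the same for the moment, N m; "grip_width": finger opening in m; "gripper_force": force on a finger pad.
Only numpy, scipy, OpenCV 4.12 (cv2) and the standard library are available. Lean on these libraries where they do the work, as an engineer would, in place of code of your own. Each camera call takes 0.05 s, during which the arm holds its last target. There are 200 camera calls.

### The job

Show a colleague which kit goes with the culture: push the lone petri dish, flat along the worktop and without lifting it, until it lies straight in front of (on the robot's side of) the tallest of the three cartons in the row, leaving a gap of 3 to 17 cm between dish and carton. Then take the fingers off the dish and point down at the middle of that carton's top with the fingertips 1 to 5 cm above it, stay there for at least two seconds and finish still pointing. Do not touch any carton or the timer at any time.

Things in the scene. Friction and masses are not known exactly. Their poses are not given: they have to be found in the camera images.
- dish: round closed petri dish with pale yellow content, 94 mm across, 16 mm high, lying flat and alone on the worktop nearer the robot than the cartons, to the left or right of them (the stacked dishes farther left are not meant). It slides when pushed at its rim, weighs 20 to 40 g. Origin: centre of the underside.
- carton_c: the tallest carton: white upright box 52 x 52 mm, 106 mm high. The three cartons stand in a row across the worktop about 145 mm apart, in any order, each turned by up to 6 degrees. Origin: centre of the underside; z up, -x its front, towards the robot.
- carton_c_top (a point): middle of the tallest carton's top face, 106 mm above the worktop; axes as the carton's.
- carton_a: the middle-sized carton: white upright box 48 mm (x) by 62 mm (y), 86 mm high. Origin: centre of the underside; z up, -x its front, towards the robot.
- carton_b: the lowest carton: white upright box 42 mm (x) by 70 mm (y), 71 mm high. Origin: centre of the underside; z up, -x its front, towards the robot.
- timer: small white countdown timer lying face up, 58 mm (x) by 66 mm (y), 17 mm high, at the other end of the near strip from the dish. Origin: centre of the underside.

How it is judged:
On the way, in this order (a step that is already met when the one before it is completed fails the run):
1. the dish lies in front of the tallest carton, at rest and let go (x of dish in the frame of carton_c between -0.243 and -0.103 m and y of dish in the frame of carton_c between -0.03 and 0.03 m and height (world z) of dish below 0.006 m and linear speed of dish below 0.02 m/s and contact force between each of the fingers, the arm and dish below 0.1 N), for 0.2 s.
2. the fingertips point at the tallest carton's top for two seconds (horizontal distance between the grasp point and carton_c_top below 0.03 m and z of the grasp point in the frame of carton_c_top between 0.015 and 0.085 m), for 2 s.
At the end, for the whole second after the job is handed in: Dish flat, at rest, let go: centre within 30 mm of the tallest carton's middle line, 103 to 243 mm before its centre. Grasp point (19 mm behind the fingertips) within 30 mm sideways of the middle of that carton's top and 15 to 85 mm above it. Cartons upright (all of step 1 and all of step 2 and angle between each of carton_a, carton_b, carton_c's own z axis and vertical below 0.1 rad); the robot touches nothing.
It fails at once if a carton or the timer is touched by the robot (contact force between any of the fingers, the arm and carton_a above 0.3 N or contact force between any of the fingers, the arm and carton_b above 0.3 N or contact force between any of the fingers, the arm and carton_c above 0.3 N or contact force between any of the fingers, the arm and timer above 0.3 N).
It fails at once if a carton or the timer is moved more than 10 mm (distance of any of carton_a, carton_b, carton_c, timer from where it was at the start of the episode above 0.01 m).
It fails at once if the dish is lifted more than 10 mm or tipped (height (world z) of dish above 0.01 m or angle between dish's own z axis and vertical above 0.3 rad).
It also fails if it takes over 54 s, if anything falls off the work surface, if the arm or the gripper's body presses on something with over 40 N, if the wrist force passes 120 N, or if a joint passes its speed limit or range.

## Working session

There is one attempt and no reset: what is moved stays moved. The work goes in short steps, Python scripts to look and compute and a tool call to move; the robot and the scene stay as the last step left them, time stands still between calls to the robot, and variables do not carry over. Pictures are saved under pics/ and viewed, at most 10 in all, crops included, and the job is handed in when it is done.

Besides the shell and the picture viewer there is one more tool, called after ">>>" as name(argument=value, ...) on one line, values as JSON. carry_out: Moves the arm, as the interface text tells. Its arguments: {"type":"object","properties":{"moves":{"type":"array","items":{"type":"array","items":{"type":"number"}}},"force":{"type":"number"}},"required":["moves"]}

```bash
mkdir -p pics; python3 - <<'E'
from bench import r
import cv2,numpy as np
o=r.get_obs();print(o['clock'],o['tcp_pos'],o['orientation'],o['grip_width'])
for n in("top","side"):
    cv2.imwrite(f"pics/{n}0.png",r.grab_frame(n)[:,:,::-1]);print(n,r.calibration(n))
E
```

```text
0.0 [ 0.30423434 -0.60221361  0.40370893] [-3.05429477e+00 -7.27716714e-01  9.03940001e-04] 0.0857160754385412
top {'fx': 471.5968874451903, 'fy': 471.5968874451903, 'cx': 318.0932219341527, 'cy': 197.17506811496946, 'rvec': array([ 2.12720023, -2.11764464,  0.16366969]), 'tvec': array([0.03362899, 0.55474527, 1.11913197])}
side {'fx': 367.4117249970158, 'fy': 367.4117249970158, 'cx': 314.91786522250317, 'cy': 199.76422874324487, 'rvec': array([ 0.30477525, -2.7408005 ,  1.29877207]), 'tvec': array([0.54497334, 0.14806784, 0.98472736])}
```

View pics/top0.png

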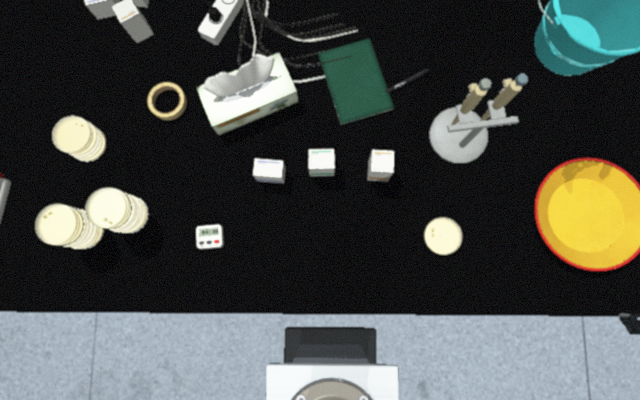

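View pics/side0.png

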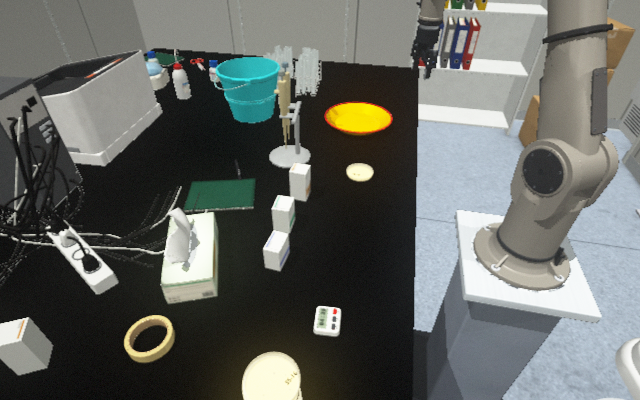

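The top view shows the dish at (443,236), the timer at (209,236) and cartons at about (269,170), (321,162) and (381,165). In both views the one nearest the dish side looks tallest. Next I measure positions and heights.

```bash
cat > h.py <<'E'
import cv2,numpy as np
def ray(c,uv):
    R=cv2.Rodrigues(c['rvec'])[0];o=-R.T@c['tvec']
    d=R.T@np.array([(uv[0]-c['cx'])/c['fx'],(uv[1]-c['cy'])/c['fy'],1]);return o,d
def plane(c,uv,z):
    o,d=ray(c,uv);return (o+d*(z-o[2])/d[2]).round(4)
E
python3 - <<'E'
from bench import r
from h import *
t=cv2.imread('pics/top0.png');s=cv2.imread('pics/side0.png')
c=r.calibration('top');cs=r.calibration('side');print('cams',ray(c,(320,200))[0],ray(cs,(320,200))[0])
hsv=cv2.cvtColor(t,cv2.COLOR_BGR2HSV)
m=(hsv[:,:,2]>90).astype(np.uint8)
n,l,st,ce=cv2.connectedComponentsWithStats(m)
for i in range(1,n):
    x,y,w,h,a=st[i]
    if 200<a<2000 and 180<x<460 and 140<y<260:
        print(st[i],ce[i],plane(c,ce[i],.016))
        g=t[y:y+h,x:x+w].min(2)
        print(' V pct',np.percentile(g,[20,40,60,80]))
a=cv2.resize(t[135:195,240:410],None,fx=4.7,fy=4.7,interpolation=cv2.INTER_NEAREST)
b=cv2.resize(s[150:280,255:385],None,fx=4.5,fy=4.5,interpolation=cv2.INTER_NEAREST)
cv2.imwrite('pics/a.png',a);cv2.imwrite('pics/b.png',b)
E
```

```text
cams [0.35387396 0.01361702 1.19829771] [0.38614504 0.77163331 0.73761916]
[308 148  28  28 734] [321.15258856 161.38010899] [0.654  0.0294 0.016 ]
 V pct [120.  194.2 243.  248. ]
[367 149  28  32 761] [380.63600526 164.07227332] [ 0.6471 -0.1235  0.016 ]
 V pct [ 96. 143. 233. 247.]
[252 158  32  25 704] [268.171875   169.79829545] [0.6315 0.1658 0.016 ]
 V pct [105. 192. 243. 248.]
[ 424  217   39   38 1178] [442.79286927 235.60611205] [ 0.4637 -0.2753  0.016 ]
 V pct [ 74. 197. 216. 218.]
[195 224  28  26 646] [208.74922601 236.13467492] [0.4598 0.3117 0.016 ]
 V pct [120.4 173.  221.2 244. ]
```

View pics/a.png

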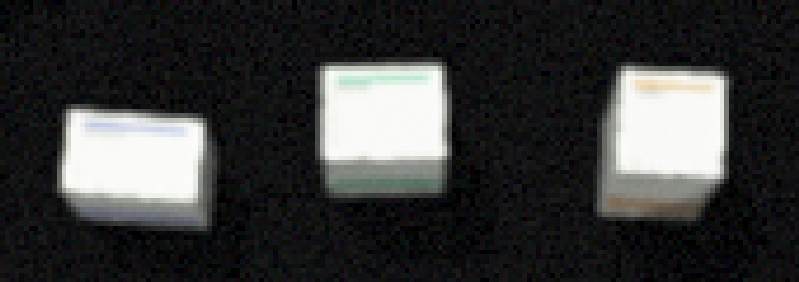

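View pics/b.png

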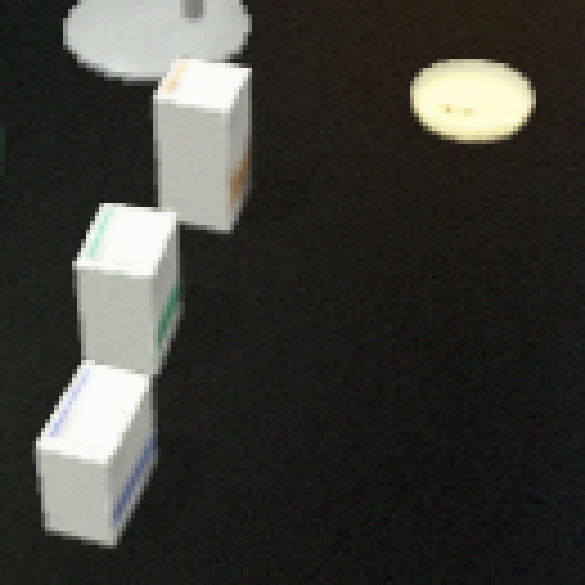

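The crops show the right (orange-striped) carton has the square top and is the tallest; its top corners in crop a are (621,66), (729,75), (722,181), (614,175). I cast those onto z=0.106, and the other two onto their own heights to check sizes.

```bash
python3 - <<'E'
from bench import r
from h import *
c=r.calibration('top');cs=r.calibration('side')
for n,q,z in(('c',[(621,66),(729,75),(722,181),(614,175)],.106),('a',[(319,63),(446,63),(446,159),(321,159)],.086),('b',[(66,107),(206,119),(201,205),(60,193)],.071)):
    P=np.array([plane(c,(240-.4+u/4.7,135-.4+v/4.7),z) for u,v in q])
    d=P[0]-P[1]; d2=P[0]-P[3]
    print(n,P.mean(0).round(4),'w',np.linalg.norm(d).round(4),'dep',np.linalg.norm(d2).round(4),'yaw',np.degrees(np.arctan2(-d[0],d[1])).round(1),np.degrees(np.arctan2(d2[1],d2[0])).round(1))
# side check of c top
q=np.array([(177,59),(252,67),(233,112),(155,95)]).mean(0)/4.5+[254.6,149.6];print('c side',plane(cs,q,.106))
for f,cc in(('top',c),('side',cs)):
    h=cv2.imread(f'pics/{f}0.png').min(2)
    roi=(400,200,90,70) if f=='top' else (340,158,45,28)
    x,y,w,hh=roi;m=(h[y:y+hh,x:x+w]>110 if f=='top' else h[y:y+hh,x:x+w]>90).astype(np.uint8)
    k=max(cv2.findContours(m,0,1)[0],key=cv2.contourArea);e=cv2.fitEllipse(k);u=np.array(e[0])+[x,y]
    print(f,'dish',u,e[1],plane(cc,u,.012))
o=r.get_obs();R=cv2.Rodrigues(o['orientation'])[0];print(R.round(3),o['tcp_pos'])
E
```

```text
c [ 0.6323 -0.1176  0.106 ] w 0.0548 dep 0.057 yaw -4.9 -4.3
a [0.6442 0.0287 0.086 ] w 0.0659 dep 0.0511 yaw 0.1 1.8
b [0.6237 0.1595 0.071 ] w 0.0741 dep 0.0463 yaw -5.0 -2.2
c side [ 0.6319 -0.1195  0.106 ]
top dish [442.82321167 235.57154846] (36.30454635620117, 37.66261672973633) [ 0.4642 -0.2764  0.012 ]
side dish [359.40896606 171.52264118] (17.465368270874023, 27.30469512939453) [ 0.4638 -0.2771  0.012 ]
[[ 0.893  0.451 -0.001]
 [ 0.451 -0.893  0.001]
 [-0.    -0.002 -1.   ]] [ 0.30430592 -0.60223419  0.40383617]
```

Carton c is at (0.632, -0.1185), yaw about -4.6°, and both views agree. The dish is at (0.464, -0.2767). Its goal is (0.464, -0.105), so the push is straight along +y with two partly open fingers on the rim. First I go behind the dish at (0.464, -0.36) with tool x along +y.

>>> carry_out(moves=[[0.04, -0.02, 0, -0.14, 0.05], [0.08, -0.045, 0.01, -0.28, 0.05], [0.12, -0.07, 0.02, -0.42, 0.05], [0.16, -0.09, 0.04, -0.56, 0.05], [0.2, -0.115, 0.06, -0.7, 0.05], [0.23, -0.13, 0.09, -0.84, 0.05], [0.252, -0.144, 0.12, -0.98, 0.05], [0.252, -0.144, 0.154, -1.103, 0.05]])

```text
clock: 0.9
tcp_pos: [0.4674, -0.3558, 0.2502]
orientation: [2.207, 2.235, 0.005]
contact_force: [-0.2, -1.3, 1.2]
grip_width: 0.05
gripper_force: 0.0
```

```bash
python3 - <<'E'
from bench import r
from h import *
o=r.get_obs();R=cv2.Rodrigues(o['orientation'])[0];print(R.round(3),o['tcp_pos'],o['grip_width'],o['joints'].round(2),o['qvel'].round(2))
cv2.imwrite('pics/w1.png',r.grab_frame('wrist')[:,:,::-1])
E
```

```text
[[-0.013  1.     0.003]
 [ 1.     0.013  0.002]
 [ 0.002  0.003 -1.   ]] [ 0.46735858 -0.35580948  0.25018653] 0.050045603401799095 [ 0.76  0.54 -0.28  1.88  0.2   0.75  0.38] [ 0.16  0.51 -0.11  0.17  0.42 -0.61  0.91]
```

View pics/w1.png

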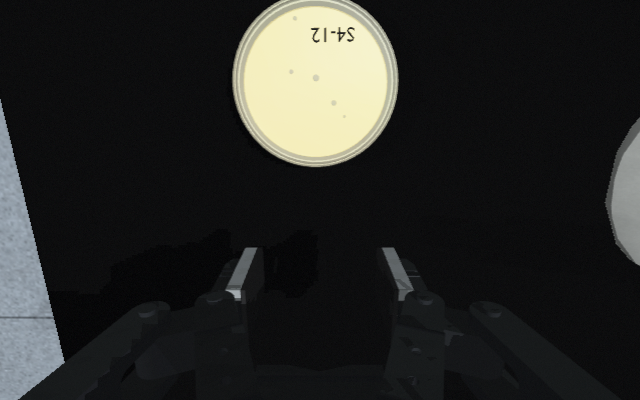

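The wrist view shows the dish (centre 316,80) centred ahead of the open finger pair (centre about 320), with nothing between them. I descend to tips about 4 mm above the worktop.

>>> carry_out(moves=[[0, 0, 0, 0, 0.05], [0, 0, 0.02, 0, 0.05], [0, 0, 0.04, 0, 0.05], [0, 0, 0.055, 0, 0.05], [0, 0, 0.065, 0, 0.05], [0, 0, 0.072, 0, 0.05], [0, 0, 0.072, 0, 0.05], [0, 0, 0.072, 0, 0.05]])

```text
clock: 1.75
tcp_pos: [0.4646, -0.3605, 0.1792]
orientation: [2.221, 2.22, 0.0]
contact_force: [0.0, 0.5, -0.1]
grip_width: 0.0501
gripper_force: 0.0
```

>>> carry_out(moves=[[0, 0, 0.002, 0, 0.05], [0.005, 0, 0.004, 0, 0.05], [0.015, 0, 0.004, 0, 0.05], [0.025, 0, 0.004, 0, 0.05], [0.035, 0, 0.004, 0, 0.05], [0.045, 0, 0.004, 0, 0.05], [0.055, 0, 0.004, 0, 0.05], [0.06, 0, 0.004, 0, 0.05]])

```text
clock: 2.55
tcp_pos: [0.4646, -0.2988, 0.1748]
orientation: [-2.22, -2.223, -0.0]
contact_force: [0.9, 0.2, 0.0]
grip_width: 0.0499
gripper_force: 0.1
```

```bash
python3 - <<'E'
from bench import r
import cv2
o=r.get_obs();print(o['tcp_pos'],o['contact_force'])
cv2.imwrite('pics/w2.png',r.grab_frame('wrist')[:,:,::-1])
E
```

```text
[ 0.46456993 -0.29883514  0.17476039] [0.94600182 0.15360557 0.0253562 ]
```

View pics/w2.png

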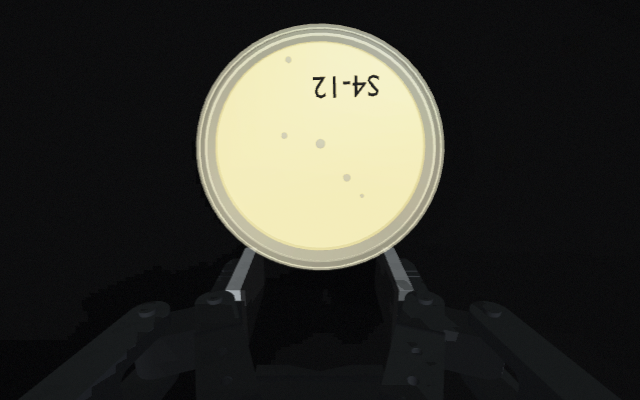

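The dish (centre 320,145) is seated evenly against both fingers. I push on, 0.143 m to go.

>>> carry_out(moves=[[0.005, 0, 0, 0, 0.05], [0.015, 0, 0, 0, 0.05], [0.025, 0, 0, 0, 0.05], [0.035, 0, 0, 0, 0.05], [0.045, 0, 0, 0, 0.05], [0.055, 0, 0, 0, 0.05], [0.065, 0, 0, 0, 0.05], [0.075, 0, 0, 0, 0.05]])

```text
clock: 3.4
tcp_pos: [0.4644, -0.2244, 0.1747]
orientation: [2.221, 2.222, 0.0]
contact_force: [0.5, -0.6, 0.1]
grip_width: 0.0495
gripper_force: 0.1
```

>>> carry_out(moves=[[0.01, 0, 0, 0, 0.05], [0.02, 0, 0, 0, 0.05], [0.03, 0, 0, 0, 0.05], [0.04, 0, 0, 0, 0.05], [0.05, 0, 0, 0, 0.05], [0.06, 0, 0, 0, 0.05], [0.066, 0, 0, 0, 0.05], [0.068, 0, 0, 0, 0.05]])

```text
clock: 4.2
tcp_pos: [0.4645, -0.1564, 0.1747]
orientation: [-2.22, -2.223, -0.0]
contact_force: [0.0, -0.3, 0.1]
grip_width: 0.0502
gripper_force: 0.1
```

>>> carry_out(moves=[[-0.003, 0, 0, 0, 0.05], [-0.01, 0, 0, 0, 0.05], [-0.02, 0, 0, 0, 0.05], [-0.035, 0, 0, 0, 0.05], [-0.05, 0, 0, 0, 0.05], [-0.06, 0, 0, 0, 0.05], [-0.06, 0, 0, 0, 0.05], [-0.06, 0, 0, 0, 0.05]])

```text
clock: 5.0
tcp_pos: [0.4643, -0.2175, 0.1746]
orientation: [-2.222, -2.22, -0.0]
contact_force: [0.3, 1.1, 0.6]
grip_width: 0.0498
gripper_force: 0.0
```

```bash
python3 - <<'E'
from bench import r
from h import *
o=r.get_obs();print(o['tcp_pos'],o['contact_force'])
R=cv2.Rodrigues(o['orientation'])[0];print(R.round(3))
for n in('wrist','side'):
    cc=r.calibration(n);im=np.ascontiguousarray(r.grab_frame(n)[:,:,::-1]);cv2.imwrite(f'pics/{n}3.png',im)
    h=cv2.cvtColor(im,cv2.COLOR_BGR2HSV);m=cv2.inRange(h,(15,25,120),(40,140,255))
    for k in cv2.findContours(m,0,1)[0]:
        if cv2.contourArea(k)>150:
            e=cv2.fitEllipse(k);P=plane(cc,e[0],.012)
            d=P[:2]-[.632,-.1185];y=np.radians(-4.6);
            print(n,np.round(e[0],1),np.round(e[1],1),P,'in c',(np.array([[np.cos(y),np.sin(y)],[-np.sin(y),np.cos(y)]])@d).round(3))
E
```

```text
[ 0.46427854 -0.21753893  0.17463076] [0.27356342 1.08901519 0.63726166]
[[ 0.001  1.    -0.   ]
 [ 1.    -0.001  0.   ]
 [ 0.    -0.    -1.   ]]
wrist [310.7  49.2] [127.6 253.7] [ 0.4616 -0.126   0.012 ] in c [-0.169 -0.021]
side [272.1 378.6] [52.1 62.6] [0.5403 0.4636 0.012 ] in c [-0.138  0.573]
side [148.9 338.1] [42.1 52.9] [0.8231 0.4394 0.012 ] in c [0.146 0.571]
side [192.7 285.6] [31.5 59.4] [0.7965 0.2924 0.012 ] in c [0.131 0.423]
side [532.2 273. ] [27.9 65.3] [-0.016   0.0693  0.012 ] in c [-0.661  0.135]
side [489.5 246.8] [28.6 39.6] [ 0.076  -0.0021  0.012 ] in c [-0.564  0.071]
side [352.3 202.6] [21.2 29.9] [ 0.4638 -0.1057  0.012 ] in c [-0.169 -0.001]
side [283.4  92.8] [13.7 42.7] [ 0.9074 -0.8577  0.012 ] in c [ 0.334 -0.715]
side [554.9 152.5] [ 87.6 195.6] [-0.2272 -0.5597  0.012 ] in c [-0.821 -0.509]
side [575.1  47.1] [ 88.6 115.7] [-0.6966 -1.9515  0.012 ] in c [-1.177 -1.934]
side [392.2  37.6] [ 17.9 130.8] [ 0.4491 -1.9006  0.012 ] in c [-0.039 -1.791]
```

View pics/side3.png

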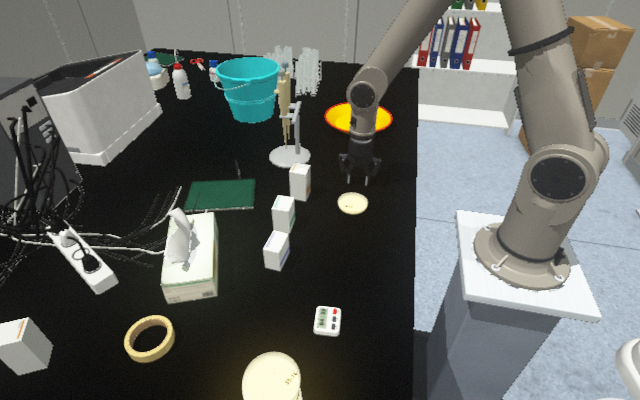

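Side view: the dish is at (352,203), cast to (0.464,-0.106), so 169 mm in front of the tallest carton and 1 mm off its middle line. The fingers are clear of it. Before going over the carton I check how near the burette stand's clamp is.

```bash
python3 - <<'E'
from bench import r
from h import *
c=r.calibration('top');cs=r.calibration('side')
for z in(0.1,.2,.3,.4):
    print(z,'top tip448',plane(c,(448,128),z),'top 518',plane(c,(518,121),z),'side(297,105)',plane(cs,(297,105),z),'burette top',plane(c,(484,84),z))
E
```

```text
0.1 top tip448 [ 0.716  -0.2775  0.1   ] top 518 [ 0.7336 -0.4463  0.1   ] side(297,105) [ 0.7572 -0.5569  0.1   ] burette top [ 0.8283 -0.3699  0.1   ]
0.2 top tip448 [ 0.683 -0.251  0.2  ] top 518 [ 0.699  -0.4044  0.2   ] side(297,105) [ 0.699  -0.3485  0.2   ] burette top [ 0.7851 -0.335   0.2   ]
0.3 top tip448 [ 0.65   -0.2245  0.3   ] top 518 [ 0.6644 -0.3625  0.3   ] side(297,105) [ 0.6408 -0.1402  0.3   ] burette top [ 0.7419 -0.3     0.3   ]
0.4 top tip448 [ 0.6171 -0.198   0.4   ] top 518 [ 0.6299 -0.3207  0.4   ] side(297,105) [0.5826 0.0682 0.4   ] burette top [ 0.6987 -0.2651  0.4   ]
```

>>> carry_out(moves=[[0, 0, -0.04, 0, 0.03], [0, 0, -0.08, 0, 0.01], [0, 0, -0.12, 0, 0], [0, 0, -0.16, 0, 0], [0, 0, -0.2, 0, 0], [0, 0, -0.2, 0, 0], [0, 0, -0.2, 0, 0], [0, 0, -0.2, 0, 0]])

```text
clock: 5.9
tcp_pos: [0.4639, -0.2167, 0.3736]
orientation: [-2.219, -2.221, 0.001]
contact_force: [-0.1, 0.8, 0.1]
grip_width: 0.0003
gripper_force: 0.0
```

The clamp is at z of about 0.2, no nearer than (0.68,-0.25), so there is room. I move sideways first, then ahead.

>>> carry_out(moves=[[0.035, 0, 0, 0, 0], [0.07, 0.01, 0, 0, 0], [0.098, 0.035, 0, 0, 0], [0.098, 0.07, 0, 0, 0], [0.098, 0.105, 0, 0, 0], [0.098, 0.14, 0, 0, 0], [0.098, 0.16, 0, 0, 0], [0.098, 0.168, 0, 0, 0]])

```text
clock: 6.7
tcp_pos: [0.6336, -0.1187, 0.3722]
orientation: [-2.218, -2.221, 0.002]
contact_force: [-0.9, -1.0, 0.3]
grip_width: -0.0003
gripper_force: 0.0
```

>>> carry_out(moves=[[0, 0, 0, 0, 0], [0, 0, 0, 0, 0], [0, 0, 0.02, 0, 0], [0, 0, 0.04, 0, 0], [0, 0, 0.055, 0, 0], [0, 0, 0.062, 0, 0], [0, 0, 0.062, 0, 0], [0, 0, 0.062, 0, 0]])

```text
clock: 7.5
tcp_pos: [0.6325, -0.1194, 0.3134]
orientation: [2.221, 2.221, 0.001]
contact_force: [0.2, -0.3, 0.8]
grip_width: 0.0001
gripper_force: 0.0
```

```bash
python3 - <<'E'
from bench import r
import cv2
from h import *
o=r.get_obs();print(o['clock'],o['tcp_pos'],o['contact_force'])
cv2.imwrite('pics/s4.png',r.grab_frame('side')[100:250,220:420,::-1].repeat(3,0).repeat(3,1))
E
```

```text
7.5 [ 0.63249494 -0.11939735  0.3133794 ] [ 0.20568209 -0.33962295  0.75704054]
```

View pics/s4.png

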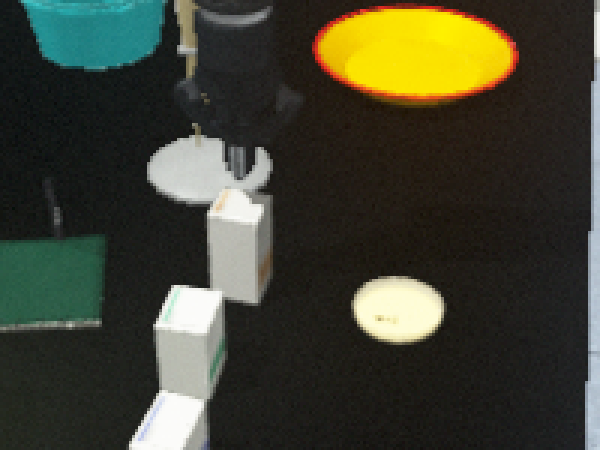

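The view shows the closed fingertips (240,178) just above the orange-striped carton's top (240,205), with the dish lying in front at (398,310). I hold for over two seconds.

>>> carry_out(moves=[[0, 0, 0, 0, 0], [0, 0, 0, 0, 0], [0, 0, 0, 0, 0], [0, 0, 0, 0, 0], [0, 0, 0, 0, 0], [0, 0, 0, 0, 0], [0, 0, 0, 0, 0], [0, 0, 0, 0, 0]])

```text
clock: 8.35
tcp_pos: [0.6324, -0.1193, 0.3127]
orientation: [-2.221, -2.221, 0.0]
contact_force: [0.1, -1.4, -0.4]
grip_width: 0.0001
gripper_force: 0.0
```

>>> carry_out(moves=[[0, 0, 0, 0, 0], [0, 0, 0, 0, 0], [0, 0, 0, 0, 0], [0, 0, 0, 0, 0], [0, 0, 0, 0, 0], [0, 0, 0, 0, 0], [0, 0, 0, 0, 0], [0, 0, 0, 0, 0]])

```text
clock: 9.15
tcp_pos: [0.6324, -0.1193, 0.3127]
orientation: [2.221, 2.221, 0.0]
contact_force: [0.8, -0.1, -1.0]
grip_width: -0.0003
gripper_force: 0.0
```

>>> carry_out(moves=[[0, 0, 0, 0, 0], [0, 0, 0, 0, 0], [0, 0, 0, 0, 0], [0, 0, 0, 0, 0], [0, 0, 0, 0, 0], [0, 0, 0, 0, 0], [0, 0, 0, 0, 0], [0, 0, 0, 0, 0]])

```text
clock: 9.95
tcp_pos: [0.6324, -0.1194, 0.3127]
orientation: [2.221, 2.221, -0.0]
contact_force: [0.8, -0.0, 0.4]
grip_width: 0.0001
gripper_force: 0.0
```

>>> carry_out(moves=[[0, 0, 0, 0, 0], [0, 0, 0, 0, 0], [0, 0, 0, 0, 0], [0, 0, 0, 0, 0], [0, 0, 0, 0, 0], [0, 0, 0, 0, 0], [0, 0, 0, 0, 0], [0, 0, 0, 0, 0]])

```text
clock: 10.75
tcp_pos: [0.6324, -0.1194, 0.3127]
orientation: [2.222, 2.221, 0.0]
contact_force: [-0.5, -0.0, -0.2]
grip_width: 0.0
gripper_force: 0.0
```

```bash
python3 -c "
from bench import r
o=r.get_obs();print(o['clock'],o['tcp_pos']);print(r.hand_in())"
```

```text
10.75 [ 0.6323915  -0.11937124  0.31270335]
the job is handed in; nothing more can be done
None
```

I handed the job in at 10.75 s, with no verdict returned: by my measurements the dish lies about 17 cm in front of the tallest carton's centre (a gap of about 10 cm) on its middle line, and the fingertips are still pointing about 3 cm above its top after more than three seconds there.

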